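# Clamp the pressure cooker shut

## Task

Close the pressure cooker: push the sliding clamp bracket fully home over the lid by its black knob, then turn the red wing screw clockwise, in short turns between the knob and the valve, until it bears on the lid and is firmly snug. Do not over-tighten it, do not push against the black valve, and leave the things standing around where they are.

Things in the scene. Friction and masses are not known exactly. Their poses are not given: they have to be found in the camera images.
- cooker: Steel pressure cooker pot, 175 mm across, rim 110 mm high, black loop handles on two sides (263 mm over them); heavy, does not move. Origin: centre of its underside. Its x axis runs along the handles and the arms of the clamp bracket; its z axis, up, is the wing screw's axis once the bracket is home.
- bracket (a joint): How far the steel clamp bracket stands out of its home place, in m: 0 = home against its stop, 0.06 = farthest out. It bridges the lid along the cooker's x axis, hooked under lugs of the pot, and slides level towards the cooker's +y side to go home (about 7 N). Its flat middle, with the screw's boss (29 mm across), is 151 mm above the worktop at the top; its arms slope down from there.
- push_knob (a point): Middle of the black upright push knob on the bracket: 20 mm across, from 147 to 182 mm above the worktop, this point at 165 mm. It stands 37 mm from the wing screw's axis on the cooker's -y side and moves with the bracket.
- wing: Red wing of the clamp screw, an upright plate 42 mm long, 9 mm thick, 4.5 to 28.5 mm above this origin, which lies on the vertical screw axis 154 to 156 mm above the worktop at the start, over the bracket's boss. x runs along the 42 mm, z up. Right-hand thread: goes down when turned clockwise seen from above, 5 mm a turn. It twists springily on the screw by 0.25 rad per N m.
- wing_mid (a point): Middle of the red wing, on the screw axis, where it is gripped across its 9 mm. Fingers opened 20 mm have room round it only when the line on which they close points at least 40 degrees away from the directions of the knob and the valve (both 37 mm from the axis); closed on the wing they can be turned past both. At the start that line is within 32 degrees of the cooker's x axis.
- screw: Steel screw under the red wing; origin on its axis. Its round foot (27 mm across) stands 0.7 to 3.6 mm over the lid's boss at the start. It turns with 0.05 N m or less until the foot bears on the lid; from there clamp force grows by about 50 N per rad and torque by 0.007 N m per N. Snug: 20 to 50 N, so stop at about 0.27 N m; over 75 N crushes the gasket. It stays where it is left.
- lid: Loose steel lid on the pot, 179 mm across, lying on a black rubber gasket whose thickness differs, with a dark flat boss 36 mm across in the middle, about 129 mm above the worktop, for the screw's foot. Origin: on its axis, near its underside, z up.
- valve: Black upright pressure valve on the lid, 20 mm across, its top 182 to 184 mm above the worktop. Origin: on its axis, 72 mm below its top. It stands 37 mm from the lid's centre on the side away from the push knob (the cooker's +y side, turned up to 9 degrees either way with the lid). It must not be pushed with more than 15 N.
- timer: Kitchen timer, white with a red top, 63 mm across, 56 mm high; a bystander. Origin: centre of its underside.
- juicer: Blue plastic citrus juicer, 150x156x72 mm; a bystander. Origin: centre of its underside.
- mandarin: Mandarin, 58 mm across; a bystander. Origin: centre of its underside.
- spoon: Wooden spoon, 311 mm long, lying on the worktop; a bystander. Origin: under its middle.

How it is judged:
On the way, in this order (a step that is already met when the one before it is completed fails the run):
1. the clamp bracket is pushed home (value of joint bracket below 0.003 m), for 0.2 s.
2. the wing screw bears firmly on the lid (contact force between screw and lid above 20 N), for 0.2 s.
At the end, for the whole second after the job is handed in: The bracket is within 4 mm of its home stop, the wing screw presses on the lid with 20 to 50 N and stays so when let go, and the lid lies level (within 0.03 rad) and centred on the pot (within 6 mm) (value of joint bracket below 0.004 m and contact force between screw and lid between 20 and 50 N and horizontal distance between lid and cooker below 0.006 m and angle between lid's own z axis and vertical below 0.03 rad); the robot touches nothing.
It fails at once if the screw is over-tightened (more than 75 N on the lid) (contact force between screw and lid above 75 N).
It fails at once if the valve is pushed with more than 15 N (contact force between any of the fingers, the arm and valve above 15 N).
It fails at once if a thing standing around is moved by more than 3 cm (distance of any of timer, juicer, mandarin, spoon from where it was at the start of the episode above 0.03 m).
It also fails if it takes over 64 s, if anything falls off the work surface, if the arm or the gripper's body presses on something with over 40 N, if the wrist force passes 120 N, or if a joint passes its speed limit or range.

## Robot

A 6-joint arm with a two-finger parallel gripper is mounted at the origin on a cart in front of the work surface, level with it; the furniture and walls round the work are solid. World frame = base frame: x ahead of the robot, y to its left, z up, the work surface at z = 0. Lengths are in m, angles in rad, forces in N, time in s.
With the tool pointing down it reaches from about 0.35 to 0.975 m from the base axis. Payload 4.9 kg.
Tool frame: the origin (TCP) lies at the very end of the fingers, on their centre line; the grasp point (between the pads) lies 19 mm behind it (ctrl.grasp_offset is the distance from the TCP to the grasp point, in m); z points along the fingers, y is the line along which they close (so a half turn about z gives the same grasp; the last joint's range is limited). The gripper opens to 85 mm and grips with 20 to 120 N. Pads are 22 mm wide; open, the fingers measure 114 mm over their backs; the gripper's body (76 mm by 85 mm) begins 54 mm behind the grasp point. The pads swing forward as they close: fully open they stand 13 mm farther back than shut.
Start: joints at [1.215, 0.053, 1.613, -0, 1.476, -0.119], TCP at [0.147, 0.608, 0.231] pointing down, gripper open.
Joint ranges: [-3.01, 3.01], [-1.01, 2.22], [0.06, 2.58], [-1.02, 4.17], [0.09, 2.62], [-3.14, 3.14]. Speed limits (rad/s): [2.57, 2.57, 3.14, 3.14, 3.14, 3.14].

## Interface

Orientations are given as a rotation vector (axis times angle).
In Python, from station import ctrl, optics gives the robot as it stands.
- The arm moves only by the shell command python3 -m handwheel 'ROWS' [OPENING] [FORCE]. ROWS is JSON, a list of rows, each an object of numbers: "tx", "ty", "tz": the shift along the tool's x, y, z in mm; "roll": the turn about the tool's z in rad. A call has 1 to 12 rows; each row shifts and turns the commanded pose from where the row before left it, along the tool's axes as they then stand; what a row does not reach is not made up. A row lasts 1/12 s, in which the tool goes at most 41.7 mm and 7.16 degrees, less where a joint would pass 70% of its speed; a pose out of reach is approached as far as the arm can. A call with a gripper value outside its range is refused whole. OPENING is the finger opening in mm, from 0 to 85.4, set as the call begins (- or left out, the last holds). The fingers move at their own pace and stop on an object; FORCE is the grip in N (left out, the last holds). Time passes only in rows, so rows that do not move let the fingers close. It gives the time, the measured TCP pose, the force, the opening and the grip force at its end, in the units of the state.
- ctrl.get_obs(): the state, without advancing time (a new reading comes with each control period).
- optics.get_image(name): name is "side" or "top" or "wrist"; returns (picture, depth): 400x640x3 uint8, red, green, blue; 400x640 float32, m along the optical axis (not along the pixel's ray), 0 where there is no reading.
- optics.camera_params(name): a dict with "mtx" (3x3 intrinsics, pixels), "extrinsics" (4x4, takes a point from camera to world coordinates); the wrist camera has in their place "tool_from_camera" (4x4, takes a point from camera to tool coordinates, whose origin is the TCP and whose axes are the flange's). Camera axes: x right, y down, z forward; pixel columns grow to the right and rows downward; lengths in m; the calibration is good to about 2 mm. A picture is of the moment at which its call begins: read the wrist's pose just before it. camera_params takes no time and is no camera call.
- ctrl.finish_job(): hands the job in; it is judged then, once.
The state is a dict: "t": time; "q": joint angles; "dq": joint speeds; "effort": joint torques, N m; "tool_pos": TCP position; "tool_rot": TCP orientation; "contact_force": force on the tool from outside, world axes, zero at the start; "wrist_torque": the same for the moment, N m; "opening": finger opening in m; "grip_force": force on a finger pad.
Only numpy, scipy, OpenCV 4.12 (cv2) and the standard library are available. Lean on these libraries where they do the work, as an engineer would, in place of code of your own. Each camera call takes 0.05 s, during which the arm holds its last target. There are 200 camera calls.

## Working session

There is one attempt and no reset: what is moved stays moved. The work goes in short steps, Python scripts to look and compute and a shell command to move; the robot and the scene stay as the last step left them, time stands still between calls to the robot, and variables do not carry over. Pictures are saved under pics/ and viewed, at most 10 in all, crops included, and the job is handed in when it is done.

```bash
mkdir -p pics; ls
python3 - <<'E'
from station import ctrl, optics
import cv2,numpy as np
print(ctrl.get_obs())
for n in("top","side","wrist"):
    o=ctrl.get_obs(); im,d=optics.get_image(n); cv2.imwrite(f"pics/{n}0.png",im[:,:,::-1]); np.savez(f"pics/{n}0.npz",im=im,d=d,p=o["tool_pos"],r=o["tool_rot"])
    p=optics.camera_params(n); print(n,{k:np.round(v,4).tolist() for k,v in p.items()})
E
```

```text
pics
{'t': 0.0, 'q': array([ 1.21497773e+00,  5.33896524e-02,  1.61431404e+00,  6.51167596e-06,
        1.47598852e+00, -1.19006695e-01]), 'dq': array([-0.00057686, -0.00061144,  0.00032247,  0.0001018 , -0.00105626,
        0.00121414]), 'effort': array([ 9.65297513e-04, -3.93696713e+01, -3.70170307e+01,  7.19144373e-05,
        6.72749185e-03,  9.33512808e-06]), 'tool_pos': array([0.14640931, 0.60696297, 0.23003072]), 'tool_rot': array([-0.37105638, -3.11909753,  0.00320255]), 'contact_force': array([-0.53091052,  0.99642391, -0.04440079]), 'wrist_torque': array([ 0.01306546, -0.02105534,  0.05796759]), 'grip_force': 0.0, 'opening': 0.08578011007191627}
top {'mtx': [[461.4066, 0.0, 316.9378], [0.0, 461.4066, 199.2351], [0.0, 0.0, 1.0]], 'extrinsics': [[-0.0237, -0.984, 0.1768, 0.3104], [-0.9997, 0.0213, -0.0155, 0.0308], [0.0114, -0.1771, -0.9841, 1.155], [0.0, 0.0, 0.0, 1.0]]}
side {'mtx': [[443.4796, 0.0, 322.2798], [0.0, 443.4796, 208.0323], [0.0, 0.0, 1.0]], 'extrinsics': [[-0.9987, 0.0448, -0.026, 0.525], [0.0465, 0.5536, -0.8315, 0.9563], [-0.0229, -0.8316, -0.555, 0.7539], [0.0, 0.0, 0.0, 1.0]]}
wrist {'mtx': [[337.343, 0.0, 318.0122], [0.0, 337.343, 200.2177], [0.0, 0.0, 1.0]], 'tool_from_camera': [[-0.0005, -0.9658, -0.2593, 0.0647], [1.0, -0.0005, -0.0001, -0.0001], [-0.0, -0.2593, 0.9658, -0.1421], [0.0, 0.0, 0.0, 1.0]]}
```

View pics/top0.png

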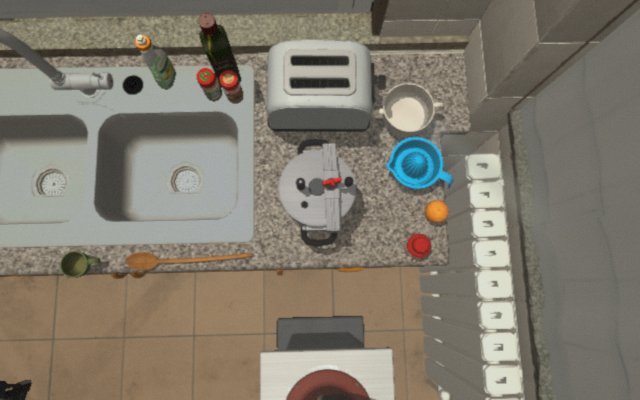

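View pics/side0.png

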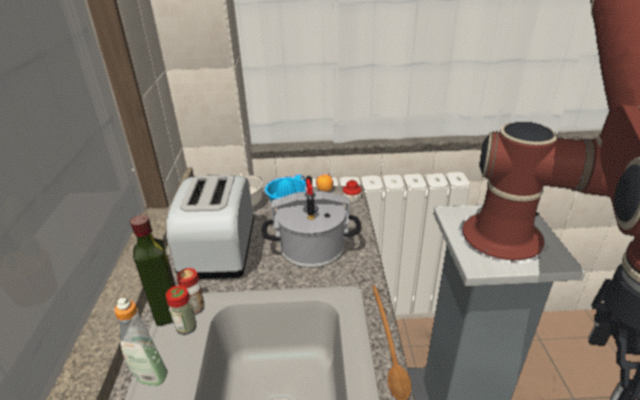

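The top view shows the cooker at about (317,187). The bracket arms run vertically at column ~332, with the red wing at (332,182), the knob at (349,182) and the valve at (300,184). The toaster is just ahead of the cooker, and the side view agrees. Next I'll take a zoomed crop with masks.

```bash
cat > h.py <<'E'
import numpy as np,cv2
from station import ctrl,optics
from scipy.spatial.transform import Rotation as R
def ray(n,uv,z,pose=None):
    p=optics.camera_params(n)
    if n=="wrist":
        T=np.eye(4);T[:3,:3]=R.from_rotvec(pose[1]).as_matrix();T[:3,3]=pose[0];E=T@p["tool_from_camera"]
    else: E=p["extrinsics"]
    uv=np.atleast_2d(uv).astype(float)
    d=(E[:3,:3]@np.linalg.inv(p["mtx"])@np.c_[uv,np.ones(len(uv))].T).T
    return E[:3,3]+d*((z-E[2,3])/d[:,2])[:,None]
def snap(n,tag):
    o=ctrl.get_obs();im,d=optics.get_image(n);np.savez(f"pics/{tag}.npz",im=im,d=d,p=o["tool_pos"],r=o["tool_rot"]);return im,d,(o["tool_pos"],o["tool_rot"])
def red(im):
    h=cv2.cvtColor(im,cv2.COLOR_RGB2HSV);return (((h[...,0]<8)|(h[...,0]>172))&(h[...,1]>150)&(h[...,2]>80)).astype(np.uint8)
E
python3 - <<'E'
from h import *
z=np.load("pics/top0.npz");im=z["im"];d=z["d"]
c=im[135:250,265:365];cv2.imwrite("pics/c.png",cv2.resize(c[:,:,::-1],None,fx=5,fy=5,interpolation=cv2.INTER_NEAREST))
m=red(im);m[:, :300]=0;m[:,365:]=0;m[:150]=0;m[230:]=0
ys,xs=np.nonzero(m);P=ray("top",np.c_[xs,ys],.175);print(len(xs),xs.mean(),ys.mean(),P.mean(0),cv2.minAreaRect((P[:,:2]*1000).astype(np.float32)))
E
```

```text
88 331.4431818181818 181.45454545454547 [ 0.52504805 -0.01705822  0.175     ] ((523.71044921875, -17.779775619506836), (13.974239349365234, 39.23899459838867), 13.114531517028809)
```

View pics/c.png

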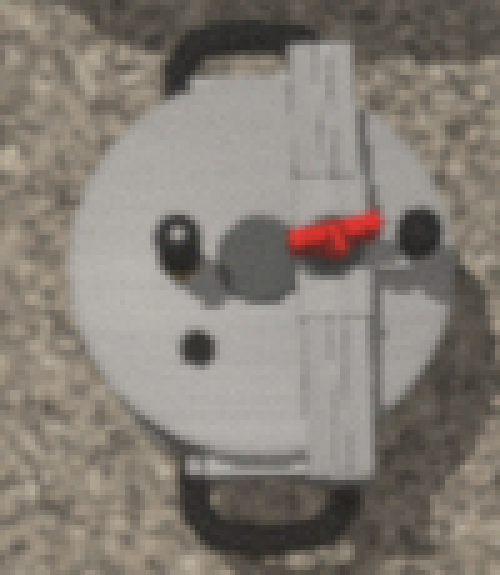

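The crop shows the wing running from (290,240) to (380,222), the knob at (419,232) and the valve top at (180,233). The lid boss is at (262,258). The bracket's right edge runs from about (354,43) to (375,475).

Run:
```python
from h import *
f=lambda u,v,z:ray("top",[[265+u/5-.4,135+v/5-.4]],z)[0]
k=f(419,232,.182);v=f(180,233,.183);b=f(262,258,.129);w=f(335,235,.18)
a=[f(288,43,.12),f(308,475,.12),f(354,43,.12),f(375,475,.12)]
print("knob",k,"valve",v,"boss",b,"wing",w)
for i,j in((0,1),(2,3)):
    e=a[i]-a[j];print("x axis yaw",np.degrees(np.arctan2(e[1],e[0])))
for n,p in(("knob-wing",w-k),("valve-boss",v-b)):print(n,np.degrees(np.arctan2(p[1],p[0])),np.hypot(*p[:2]))
print("bracket out",np.hypot(*(w-b)[:2]))
o=ctrl.get_obs();print(R.from_rotvec(o["tool_rot"]).as_matrix().round(3))
z=np.load("pics/top0.npz");print(z["d"][181,349],z["d"][187,317])
```

```text
knob [ 0.52373797 -0.0533704   0.182     ] valve [0.52526497 0.04979455 0.183     ] boss [0.52479364 0.01383044 0.129     ] wing [ 0.52362073 -0.01713832  0.18      ]
x axis yaw 1.0767073182027065
x axis yaw 0.9150656473446142
knob-wing 90.18538971092934 0.03623226726661732
valve-boss 89.24914621335559 0.03596719608519866
bracket out 0.030990964224855484
[[-0.972  0.235 -0.001]
 [ 0.235  0.972 -0.002]
 [ 0.    -0.002 -1.   ]]
0.99812555 1.0487942
```

```bash
A='{"tx":-22.2,"ty":-24.6}'; python3 -m handwheel '[{"tx":-22.2,"ty":-24.6},{"tx":-22.2,"ty":-24.6},{"tx":-22.2,"ty":-24.6},{"tx":-22.2,"ty":-24.6},{"tx":-22.2,"ty":-24.6},{"tx":-22.2,"ty":-24.6},{"tx":-22.2,"ty":-24.6},{"tx":-22.2,"ty":-24.6},{"tx":-22.2,"ty":-24.6},{"tx":-22.2,"ty":-24.6},{"tx":-22.2,"ty":-24.6},{"tx":-22.2,"ty":-24.6}]' 0 40
```

```text
$[0]: bad value
```

```bash
python3 -m handwheel '[{"tx":-22.2,"ty":-24.6,"tz":0,"roll":0},{"tx":-22.2,"ty":-24.6,"tz":0,"roll":0},{"tx":-22.2,"ty":-24.6,"tz":0,"roll":0},{"tx":-22.2,"ty":-24.6,"tz":0,"roll":0},{"tx":-22.2,"ty":-24.6,"tz":0,"roll":0},{"tx":-22.2,"ty":-24.6,"tz":0,"roll":0},{"tx":-22.2,"ty":-24.6,"tz":0,"roll":0},{"tx":-22.2,"ty":-24.6,"tz":0,"roll":0},{"tx":-22.2,"ty":-24.6,"tz":0,"roll":0},{"tx":-22.2,"ty":-24.6,"tz":0,"roll":0},{"tx":-22.2,"ty":-24.6,"tz":0,"roll":0},{"tx":-22.2,"ty":-24.6,"tz":0,"roll":0}]' 0 40
```

```text
t: 1.15
tool_pos: [0.3365, 0.2566, 0.2311]
tool_rot: [0.37, 3.12, 0.0]
contact_force: [1.1, 0.5, 0.2]
opening: 0.0003
grip_force: 0.0
```

Needs all four keys. Now the second half plus the turn.

```bash
python3 -m handwheel '[{"tx":-22.2,"ty":-24.6,"tz":0,"roll":0},{"tx":-22.2,"ty":-24.6,"tz":0,"roll":0},{"tx":-22.2,"ty":-24.6,"tz":0,"roll":0},{"tx":-22.2,"ty":-24.6,"tz":0,"roll":0},{"tx":-22.2,"ty":-24.6,"tz":0,"roll":0},{"tx":-22.2,"ty":-24.6,"tz":0,"roll":0},{"tx":-22.2,"ty":-24.6,"tz":0,"roll":0},{"tx":-22.2,"ty":-24.6,"tz":0,"roll":0},{"tx":-22.2,"ty":-24.6,"tz":0,"roll":0},{"tx":-22.2,"ty":-24.6,"tz":0,"roll":0},{"tx":-22.2,"ty":-24.6,"tz":0,"roll":0},{"tx":-22.2,"ty":-24.6,"tz":0,"roll":0}]'
python3 -m handwheel '[{"tx":0,"ty":0,"tz":0,"roll":0.111},{"tx":0,"ty":0,"tz":0,"roll":0.111},{"tx":0,"ty":0,"tz":0,"roll":0.111},{"tx":0,"ty":0,"tz":0,"roll":0.111},{"tx":0,"ty":0,"tz":0,"roll":0.111},{"tx":0,"ty":0,"tz":0,"roll":0.111},{"tx":0,"ty":0,"tz":0,"roll":0.111},{"tx":0,"ty":0,"tz":0,"roll":0.111},{"tx":0,"ty":0,"tz":0,"roll":0.111},{"tx":0,"ty":0,"tz":0,"roll":0.111},{"tx":0,"ty":0,"tz":0,"roll":0.111},{"tx":0,"ty":0,"tz":0,"roll":0.111}]'
python3 - <<'E'
from h import *
o=ctrl.get_obs();print(o["q"].round(3),o["wrist_torque"],R.from_rotvec(o["tool_rot"]).as_matrix().round(3))
im,d,p=snap("wrist","w1");cv2.imwrite("pics/w1.png",im[:,:,::-1])
E
```

```text
t: 2.15
tool_pos: [0.5264, -0.093, 0.2309]
tool_rot: [-0.372, -3.119, -0.0]
contact_force: [-0.2, -0.1, 0.5]
opening: -0.0002
grip_force: 0.0
t: 3.15
tool_pos: [0.5258, -0.0913, 0.2309]
tool_rot: [-2.225, -2.217, 0.001]
contact_force: [0.2, 0.3, 0.9]
opening: -0.0001
grip_force: 0.0
[-0.311 -0.166  1.824 -0.     1.485 -0.308] [-0.02249798 -0.00231495 -0.02298945] [[ 0.003  1.    -0.001]
 [ 1.    -0.003  0.   ]
 [ 0.    -0.001 -1.   ]]
```

View pics/w1.png

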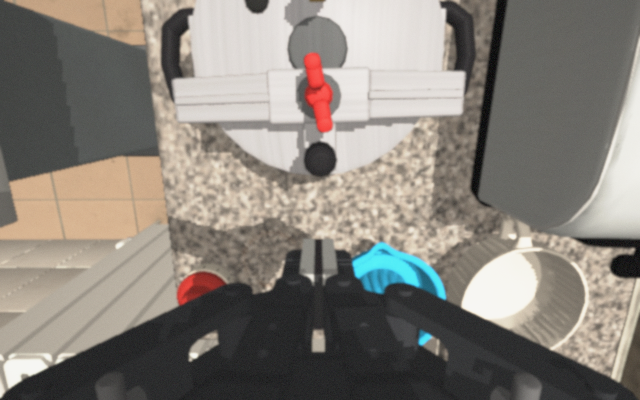

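The wrist view shows the knob top at (320,158), the wing from (312,58) to (325,127), the lid boss at (318,47) and the finger tips at (318,245). I'll compute a cross-check with the top view, then descend.

```bash
python3 - <<'E'
from h import *
z=np.load("pics/w1.npz");im=z["im"];p=(z["p"],z["r"])
g=cv2.cvtColor(im,cv2.COLOR_RGB2GRAY);m=(g<60).astype(np.uint8);n,l,s,c=cv2.connectedComponentsWithStats(m[120:200,290:350]);
for i in range(1,n):
  if s[i,4]>100:print("knob px",s[i],c[i]+[290,120])
print("knob",ray("wrist",[[320,156]],.182,p))
m=red(im);m[140:]=0;ys,xs=np.nonzero(m);P=ray("wrist",np.c_[xs,ys],.178,p);print("wing",xs.mean(),ys.mean(),P.mean(0),cv2.minAreaRect((P[:,:2]*1000).astype(np.float32)))
print("boss",ray("wrist",[[318,47]],.129,p))
E
python3 -m handwheel '[{"tx":0,"ty":-2,"tz":12,"roll":0},{"tx":0,"ty":0,"tz":12,"roll":0},{"tx":0,"ty":0,"tz":12,"roll":0},{"tx":0,"ty":0,"tz":12,"roll":0},{"tx":0,"ty":0,"tz":12,"roll":0},{"tx":0,"ty":0,"tz":11,"roll":0},{"tx":0,"ty":0,"tz":0,"roll":0}]'
```

```text
knob px [ 15  23  30  33 755] [319.35364238 159.2013245 ]
knob [[ 0.52772151 -0.05142425  0.182     ]]
wing 317.80668604651163 92.03997093023256 [ 0.52664708 -0.01685403  0.178     ] ((526.693115234375, -17.25594139099121), (14.424043655395508, 41.1362419128418), 0.817929208278656)
boss [[0.52682771 0.01434902 0.129     ]]
t: 3.78
tool_pos: [0.5221, -0.0908, 0.1564]
tool_rot: [-2.215, -2.22, 0.004]
contact_force: [-0.5, 0.8, -0.4]
opening: -0.0002
grip_force: 0.0
```

```bash
python3 -m handwheel '[{"tx":3,"ty":3,"tz":0,"roll":0},{"tx":4,"ty":0,"tz":0,"roll":0},{"tx":4,"ty":0,"tz":0,"roll":0},{"tx":4,"ty":0,"tz":0,"roll":0},{"tx":3,"ty":0,"tz":0,"roll":0},{"tx":3,"ty":0,"tz":0,"roll":0},{"tx":3,"ty":0,"tz":0,"roll":0},{"tx":0,"ty":0,"tz":0,"roll":0}]'
python3 -m handwheel '[{"tx":3,"ty":0,"tz":0,"roll":0},{"tx":3,"ty":0,"tz":0,"roll":0},{"tx":3,"ty":0,"tz":0,"roll":0},{"tx":3,"ty":0,"tz":0,"roll":0},{"tx":2,"ty":0,"tz":0,"roll":0},{"tx":2,"ty":0,"tz":0,"roll":0},{"tx":0,"ty":0,"tz":0,"roll":0}]'
```

```text
t: 4.45
tool_pos: [0.5275, -0.0683, 0.1614]
tool_rot: [2.216, 2.221, -0.002]
contact_force: [0.1, -4.7, 0.6]
opening: -0.0003
grip_force: 2.3
t: 5.03
tool_pos: [0.5272, -0.0525, 0.1613]
tool_rot: [2.217, 2.222, -0.003]
contact_force: [-1.4, -6.2, 2.1]
opening: -0.0001
grip_force: 2.6
```

```bash
python3 -m handwheel '[{"tx":2,"ty":0,"tz":0,"roll":0},{"tx":2,"ty":0,"tz":0,"roll":0},{"tx":2,"ty":0,"tz":0,"roll":0},{"tx":2,"ty":0,"tz":0,"roll":0},{"tx":1.5,"ty":0,"tz":0,"roll":0},{"tx":1.5,"ty":0,"tz":0,"roll":0},{"tx":0,"ty":0,"tz":0,"roll":0}]'
python3 -m handwheel '[{"tx":1,"ty":0,"tz":0,"roll":0},{"tx":1,"ty":0,"tz":0,"roll":0},{"tx":0,"ty":0,"tz":0,"roll":0}]'
```

```text
t: 5.62
tool_pos: [0.527, -0.0435, 0.1614]
tool_rot: [2.215, 2.219, -0.009]
contact_force: [-1.4, -11.9, 1.0]
opening: 0.0001
grip_force: 6.0
t: 5.87
tool_pos: [0.527, -0.0434, 0.1615]
tool_rot: [2.213, 2.217, -0.013]
contact_force: [-2.6, -17.7, 1.2]
opening: 0.0
grip_force: 9.1
```

```bash
python3 -m handwheel '[{"tx":1,"ty":0,"tz":0,"roll":0},{"tx":1,"ty":0,"tz":0,"roll":0},{"tx":0,"ty":0,"tz":0,"roll":0}]'
```

```text
t: 6.12
tool_pos: [0.527, -0.0433, 0.1615]
tool_rot: [2.212, 2.214, -0.018]
contact_force: [-2.4, -24.6, 0.8]
opening: 0.0001
grip_force: 12.2
```

Bracket is against its stop (force climbing with no motion). Back off, rise and look.

```bash
python3 -m handwheel '[{"tx":-8,"ty":0,"tz":0,"roll":0},{"tx":-10,"ty":0,"tz":0,"roll":0},{"tx":-10,"ty":0,"tz":0,"roll":0},{"tx":-10,"ty":0,"tz":-15,"roll":0},{"tx":-10,"ty":0,"tz":-20,"roll":0},{"tx":0,"ty":0,"tz":-20,"roll":0},{"tx":0,"ty":0,"tz":-15,"roll":0},{"tx":0,"ty":0,"tz":0,"roll":0},{"tx":0,"ty":0,"tz":0,"roll":0}]' 0
python3 - <<'E'
from h import *
o=ctrl.get_obs();print(o["tool_pos"],o["tool_rot"],o["q"].round(3),o["wrist_torque"].round(3))
im,d,p=snap("wrist","w2");cv2.imwrite("pics/w2.png",im[:230,160:480,::-1])
t,_,_=snap("top","t2");cv2.imwrite("pics/t2.png",cv2.resize(t[135:250,265:365,::-1],None,fx=5,fy=5))
m=red(im);m[200:]=0;ys,xs=np.nonzero(m)
for z in(.16,.178,.184):
  P=ray("wrist",np.c_[xs,ys],z,p);print("wing",xs.mean(),ys.mean(),P.mean(0),cv2.minAreaRect((P[:,:2]*1000).astype(np.float32)))
m=red(t);m[:, :300]=0;m[:,365:]=0;m[:150]=0;m[230:]=0;ys,xs=np.nonzero(m);P=ray("top",np.c_[xs,ys],.178);print(P.mean(0),cv2.minAreaRect((P[:,:2]*1000).astype(np.float32)))
E
```

```text
t: 6.87
tool_pos: [0.5276, -0.0845, 0.2311]
tool_rot: [2.218, 2.223, 0.002]
contact_force: [0.7, -0.9, 0.1]
opening: -0.0001
grip_force: 0.0
[ 0.52755929 -0.0845259   0.23114247] [2.21790624e+00 2.22262063e+00 2.02451298e-03] [-0.298 -0.167  1.824  0.     1.483 -0.301] [ 0.013  0.024 -0.039]
wing 313.75 42.993020304568525 [0.52579256 0.01790497 0.16      ] ((526.1328125, 17.420391082763672), (15.83683967590332, 46.191253662109375), 0.8169482350349426)
wing 313.75 42.993020304568525 [0.52596039 0.01476153 0.178     ] ((526.2718505859375, 14.317853927612305), (14.500177383422852, 42.29264450073242), 0.8170534372329712)
wing 313.75 42.993020304568525 [0.52601633 0.01371371 0.184     ] ((526.3182983398438, 13.283672332763672), (14.054656028747559, 40.99309158325195), 0.8169744610786438)
[0.51272788 0.00187228 0.178     ] ((487.387451171875, -40.476051330566406), (153.82427978515625, 57.72098159790039), 44.563724517822266)
```

View pics/w2.png

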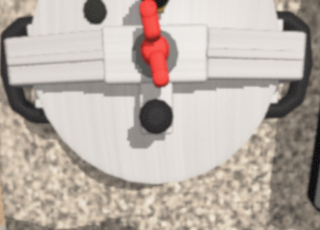

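View pics/t2.png

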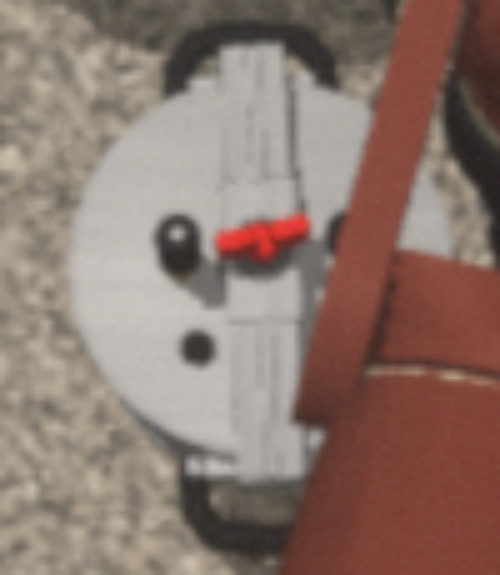

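The bracket is home, with the wing over the boss. In the wrist image the wing centre is at (314,43), about 10° off the cooker's y axis. Both views put it near (0.5255, 0.0145). I'll move over it with the fingers at 20 mm.

```bash
python3 - <<'E'
from h import *
z=np.load("pics/w2.npz");m=red(z["im"]);m[200:]=0;ys,xs=np.nonzero(m);P=ray("wrist",np.c_[xs,ys],.180,(z["p"],z["r"]))[:,:2]
w,v=np.linalg.eigh(np.cov((P-P.mean(0)).T));print("wing yaw",np.degrees(np.arctan2(v[1,1],v[0,1])),w**.5)
E
python3 -m handwheel '[{"tx":11,"ty":-2,"tz":0,"roll":0},{"tx":11,"ty":0,"tz":0,"roll":0},{"tx":11,"ty":0,"tz":0,"roll":0},{"tx":11,"ty":0,"tz":0,"roll":0},{"tx":11,"ty":0,"tz":0,"roll":0},{"tx":11,"ty":0,"tz":0,"roll":0},{"tx":11,"ty":0,"tz":0,"roll":0},{"tx":11,"ty":0,"tz":0,"roll":0},{"tx":11,"ty":0,"tz":0,"roll":0},{"tx":0,"ty":0,"tz":0,"roll":-0.09},{"tx":0,"ty":0,"tz":0,"roll":-0.08},{"tx":0,"ty":0,"tz":0,"roll":0}]' 20 40
python3 - <<'E'
from h import *
o=ctrl.get_obs();print(o["tool_pos"],o["q"].round(3),o["wrist_torque"].round(3));M=R.from_rotvec(o["tool_rot"]).as_matrix();print("yaw",np.degrees(np.arctan2(M[1,1],M[0,1])))
im,d,p=snap("wrist","w3");cv2.imwrite("pics/w3.png",im[:,:,::-1])
E
```

```text
wing yaw 100.27093119806923 [0.00306107 0.01125125]
t: 7.97
tool_pos: [0.5249, 0.0154, 0.2304]
tool_rot: [2.02, 2.406, 0.0]
contact_force: [-0.1, -0.4, 0.7]
opening: 0.02
grip_force: 0.0
[0.52486478 0.01543449 0.23037549] [-0.112 -0.188  1.844  0.     1.486 -0.286] [-0.042  0.031 -0.007]
yaw 9.9660877740165
```

```bash
python3 -m handwheel '[{"tx":-1,"ty":1,"tz":8,"roll":0},{"tx":0,"ty":0,"tz":8,"roll":0},{"tx":0,"ty":0,"tz":8,"roll":0},{"tx":0,"ty":0,"tz":8,"roll":0},{"tx":0,"ty":0,"tz":8,"roll":0},{"tx":0,"ty":0,"tz":5,"roll":0},{"tx":0,"ty":0,"tz":0,"roll":0}]'
python3 -m handwheel '[{"tx":0,"ty":0,"tz":6,"roll":0},{"tx":0,"ty":0,"tz":6,"roll":0},{"tx":0,"ty":0,"tz":6,"roll":0},{"tx":0,"ty":0,"tz":6,"roll":0},{"tx":0,"ty":0,"tz":0,"roll":0}]'
python3 -m handwheel '[{"tx":0,"ty":0,"tz":0,"roll":0},{"tx":0,"ty":0,"tz":0,"roll":0},{"tx":0,"ty":0,"tz":0,"roll":0},{"tx":0,"ty":0,"tz":0,"roll":0}]' 0 40
python3 -c "
from h import *
o=ctrl.get_obs();print(o['contact_force'].round(2),o['wrist_torque'].round(3),o['q'].round(3))"
```

```text
t: 8.6
tool_pos: [0.5249, 0.0139, 0.1831]
tool_rot: [-2.021, -2.402, 0.003]
contact_force: [-0.2, -0.0, -0.7]
opening: 0.0197
grip_force: 0.0
t: 9.02
tool_pos: [0.5251, 0.0139, 0.1595]
tool_rot: [-2.021, -2.402, 0.002]
contact_force: [-0.2, 0.1, -0.6]
opening: 0.02
grip_force: 0.0
t: 9.35
tool_pos: [0.5255, 0.014, 0.1603]
tool_rot: [-2.022, -2.403, 0.001]
contact_force: [1.9, 0.2, -8.0]
opening: 0.0139
grip_force: 39.0
[ 1.85  0.21 -8.03] [ 0.113 -0.229 -0.02 ] [-0.115 -0.131  1.912  0.     1.362 -0.287]
```

Run:
```python
from h import *
im,d,p=snap("wrist","w4");cv2.imwrite("pics/w4.png",cv2.resize(im[150:350,220:420,::-1],None,fx=3,fy=3))
```

```text
(no output)
```

View pics/w4.png

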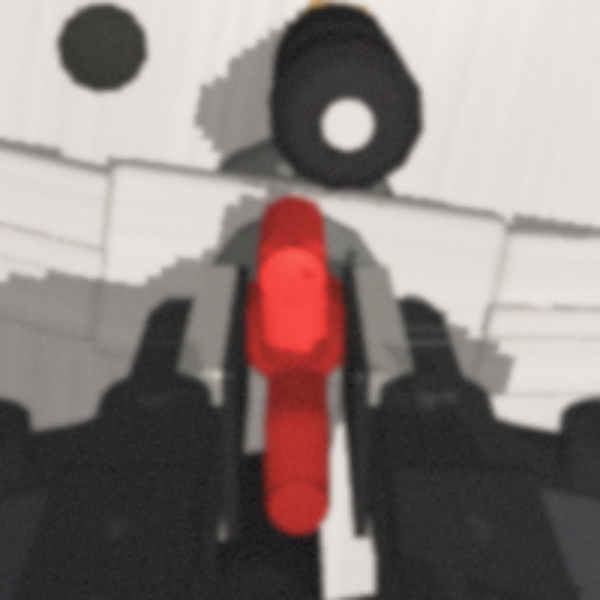

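The view shows the wing lined up between the pads, but the pads hold the wider hub (~100 px, 14 mm) rather than the 9 mm plate (~65 px). I'll open, rise and grip again above the hub.

```bash
python3 -m handwheel '[{"tx":0,"ty":0,"tz":0,"roll":0},{"tx":0,"ty":0,"tz":0,"roll":0},{"tx":0,"ty":0,"tz":-4,"roll":0},{"tx":0,"ty":0,"tz":-4,"roll":0},{"tx":0,"ty":0,"tz":0,"roll":0}]' 20
python3 -m handwheel '[{"tx":0,"ty":0,"tz":0,"roll":0},{"tx":0,"ty":0,"tz":0,"roll":0},{"tx":0,"ty":0,"tz":0,"roll":0},{"tx":0,"ty":0,"tz":0,"roll":0}]' 0 60
python3 -c "
from h import *
o=ctrl.get_obs();print(o['contact_force'].round(2),o['wrist_torque'].round(3),o['q'].round(3))"
```

```text
t: 9.82
tool_pos: [0.5273, 0.0136, 0.1717]
tool_rot: [2.02, 2.402, 0.003]
contact_force: [0.8, -0.1, 0.1]
opening: 0.0203
grip_force: 0.0
t: 10.15
tool_pos: [0.5257, 0.0135, 0.1709]
tool_rot: [-2.022, -2.404, 0.002]
contact_force: [-5.8, -0.4, 7.1]
opening: 0.0071
grip_force: 59.6
[-5.81 -0.36  7.13] [-0.13   0.896 -0.034] [-1.150e-01 -1.410e-01  1.902e+00 -1.000e-03  1.381e+00 -2.870e-01]
```

```bash
python3 -m handwheel '[{"tx":0,"ty":0,"tz":0,"roll":0},{"tx":0,"ty":0,"tz":0,"roll":0},{"tx":0,"ty":-1,"tz":4.5,"roll":0},{"tx":0,"ty":0,"tz":0,"roll":0}]' 20
python3 -m handwheel '[{"tx":0,"ty":0,"tz":0,"roll":0},{"tx":0,"ty":0,"tz":0,"roll":0},{"tx":0,"ty":0,"tz":0,"roll":0},{"tx":0,"ty":0,"tz":0,"roll":0}]' 0 60
python3 -c "
from h import *
o=ctrl.get_obs();print(o['contact_force'].round(2),o['wrist_torque'].round(3),o['q'].round(3))"
```

```text
t: 10.48
tool_pos: [0.5243, 0.0137, 0.1636]
tool_rot: [-2.022, -2.403, 0.001]
contact_force: [-0.6, 0.5, -0.0]
opening: 0.0203
grip_force: 0.0
t: 10.82
tool_pos: [0.5253, 0.0139, 0.1641]
tool_rot: [2.022, 2.404, 0.002]
contact_force: [5.2, 1.3, -5.0]
opening: 0.0113
grip_force: 58.6
[ 5.24  1.32 -5.02] [ 0.232 -0.909 -0.02 ] [-1.160e-01 -1.370e-01  1.911e+00  1.000e-03  1.367e+00 -2.880e-01]
```

```bash
python3 -m handwheel '[{"tx":0,"ty":0,"tz":0,"roll":0},{"tx":0,"ty":0,"tz":0,"roll":0},{"tx":0,"ty":0.5,"tz":-2.5,"roll":0},{"tx":0,"ty":0,"tz":0,"roll":0}]' 20
python3 -m handwheel '[{"tx":0,"ty":0,"tz":0,"roll":0},{"tx":0,"ty":0,"tz":0,"roll":0},{"tx":0,"ty":0,"tz":0,"roll":0},{"tx":0,"ty":0,"tz":0,"roll":0}]' 0 60
python3 -c "
from h import *
o=ctrl.get_obs();print(o['contact_force'].round(2),o['wrist_torque'].round(3),o['q'].round(3))"
```

```text
t: 11.15
tool_pos: [0.5257, 0.0136, 0.1681]
tool_rot: [2.022, 2.404, 0.0]
contact_force: [-0.3, -0.2, -0.0]
opening: 0.0202
grip_force: 0.0
t: 11.48
tool_pos: [0.5257, 0.0136, 0.1687]
tool_rot: [2.022, 2.404, 0.0]
contact_force: [-3.8, 0.8, 6.2]
opening: 0.0072
grip_force: 77.4
[-3.76  0.75  6.19] [ 0.045  0.505 -0.008] [-0.116 -0.14   1.905 -0.     1.375 -0.287]
```

```bash
cat > s.py <<'E'
from h import *
o=ctrl.get_obs();M=R.from_rotvec(o["tool_rot"]).as_matrix()
print("F",o['contact_force'].round(1),"T",o['wrist_torque'].round(3),"q6",o['q'][5].round(3),"yaw",np.degrees(np.arctan2(M[1,1],M[0,1])).round(1),"eff6",o["effort"][5].round(3))
E
python3 -m handwheel '[{"tx":0,"ty":0,"tz":0.05,"roll":0.06},{"tx":0,"ty":0,"tz":0.05,"roll":0.06},{"tx":0,"ty":0,"tz":0.09,"roll":0.1},{"tx":0,"ty":0,"tz":0.09,"roll":0.1},{"tx":0,"ty":0,"tz":0,"roll":0}]'; python3 s.py
python3 -m handwheel '[{"tx":0,"ty":0,"tz":0.09,"roll":0.1},{"tx":0,"ty":0,"tz":0.09,"roll":0.1},{"tx":0,"ty":0,"tz":0.09,"roll":0.1},{"tx":0,"ty":0,"tz":0,"roll":0}]'; python3 s.py
```

```text
t: 11.9
tool_pos: [0.5255, 0.0136, 0.1684]
tool_rot: [2.383, 2.047, -0.001]
contact_force: [-4.1, -0.9, 6.2]
opening: 0.0067
grip_force: 77.5
F [-4.1 -0.9  6.2] T [-0.026  0.602 -0.082] q6 0.036 yaw -8.7 eff6 0.554
t: 12.23
tool_pos: [0.5253, 0.0136, 0.1681]
tool_rot: [-2.662, -1.668, 0.001]
contact_force: [-4.8, -0.4, 7.1]
opening: 0.0074
grip_force: 77.6
F [-4.8 -0.4  7.1] T [-0.025  0.756 -0.052] q6 0.336 yaw -25.9 eff6 0.545
```

```bash
python3 -m handwheel '[{"tx":0,"ty":0,"tz":0.09,"roll":0.1},{"tx":0,"ty":0,"tz":0.09,"roll":0.1},{"tx":0,"ty":0,"tz":0.09,"roll":0.1},{"tx":0,"ty":0,"tz":0,"roll":0}]'; python3 s.py
python3 -m handwheel '[{"tx":0,"ty":0,"tz":0.09,"roll":0.1},{"tx":0,"ty":0,"tz":0.09,"roll":0.1},{"tx":0,"ty":0,"tz":0,"roll":0}]'; python3 s.py
```

```text
t: 12.57
tool_pos: [0.5251, 0.0137, 0.1679]
tool_rot: [-2.881, -1.251, 0.002]
contact_force: [-4.3, 0.1, 7.2]
opening: 0.0072
grip_force: 77.7
F [-4.3  0.1  7.2] T [ 0.014  0.875 -0.053] q6 0.636 yaw -43.0 eff6 0.545
t: 12.82
tool_pos: [0.525, 0.0138, 0.1677]
tool_rot: [-2.992, -0.957, 0.002]
contact_force: [-5.8, 1.0, 8.2]
opening: 0.0073
grip_force: 77.8
F [-5.8  1.   8.2] T [ 0.121  1.001 -0.068] q6 0.836 yaw -54.5 eff6 0.56
```

```bash
python3 -m handwheel '[{"tx":0,"ty":0,"tz":0.09,"roll":0.1},{"tx":0,"ty":0,"tz":0.09,"roll":0.1},{"tx":0,"ty":0,"tz":0.09,"roll":0.1},{"tx":0,"ty":0,"tz":0,"roll":0}]'; python3 s.py
python3 -m handwheel '[{"tx":0,"ty":0,"tz":0.09,"roll":0.1},{"tx":0,"ty":0,"tz":0.09,"roll":0.1},{"tx":0,"ty":0,"tz":0.09,"roll":0.1},{"tx":0,"ty":0,"tz":0,"roll":0}]'; python3 s.py
```

```text
t: 13.15
tool_pos: [0.5249, 0.014, 0.1675]
tool_rot: [-3.101, -0.5, 0.003]
contact_force: [-5.4, 0.3, 8.0]
opening: 0.0073
grip_force: 77.9
F [-5.4  0.3  8. ] T [ 0.193  1.026 -0.114] q6 1.136 yaw -71.7 eff6 0.543
t: 13.48
tool_pos: [0.5249, 0.0142, 0.1672]
tool_rot: [-3.141, -0.031, 0.003]
contact_force: [-6.5, 2.8, 8.9]
opening: 0.0076
grip_force: 77.9
F [-6.5  2.8  8.9] T [ 0.276  1.009 -0.029] q6 1.436 yaw -88.9 eff6 0.542
```

```bash
python3 -m handwheel '[{"tx":0,"ty":0,"tz":0.09,"roll":0.1},{"tx":0,"ty":0,"tz":0.09,"roll":0.1},{"tx":0,"ty":0,"tz":0.09,"roll":0.1},{"tx":0,"ty":0,"tz":0,"roll":0}]'; python3 s.py
python3 -m handwheel '[{"tx":0,"ty":0,"tz":0.09,"roll":0.1},{"tx":0,"ty":0,"tz":0.09,"roll":0.1},{"tx":0,"ty":0,"tz":0.09,"roll":0.1},{"tx":0,"ty":0,"tz":0,"roll":0}]'; python3 s.py
python3 -c "
from h import *
im,d,p=snap('wrist','w5');cv2.imwrite('pics/w5.png',cv2.resize(im[100:350,180:460,::-1],None,fx=2,fy=2))"
```

```text
t: 13.82
tool_pos: [0.5249, 0.0144, 0.167]
tool_rot: [-3.11, 0.439, 0.003]
contact_force: [-6.3, 3.2, 8.2]
opening: 0.0075
grip_force: 77.9
F [-6.3  3.2  8.2] T [ 0.356  1.01  -0.041] q6 1.736 yaw -106.1 eff6 0.541
t: 14.15
tool_pos: [0.525, 0.0146, 0.1668]
tool_rot: [-3.009, 0.898, 0.003]
contact_force: [-6.5, 3.7, 7.5]
opening: 0.0074
grip_force: 77.9
F [-6.5  3.7  7.5] T [ 0.466  1.056 -0.066] q6 2.036 yaw -123.2 eff6 0.54
```

View pics/w5.png

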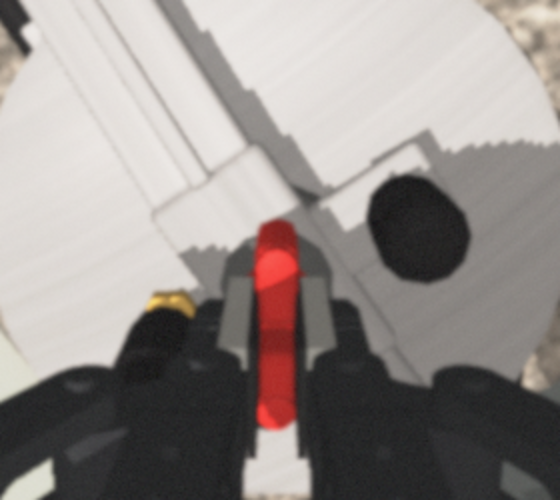

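The wing (276,330 in the crop) has turned with the pads, clear of the knob (420,225) and the valve (160,330). Carry on.

```bash
python3 -m handwheel '[{"tx":0,"ty":0,"tz":0.09,"roll":0.1},{"tx":0,"ty":0,"tz":0.09,"roll":0.1},{"tx":0,"ty":0,"tz":0.09,"roll":0.1},{"tx":0,"ty":0,"tz":0,"roll":0}]'; python3 s.py
python3 -m handwheel '[{"tx":0,"ty":0,"tz":0.09,"roll":0.1},{"tx":0,"ty":0,"tz":0.09,"roll":0.1},{"tx":0,"ty":0,"tz":0.09,"roll":0.1},{"tx":0,"ty":0,"tz":0,"roll":0}]'; python3 s.py
```

```text
t: 14.53
tool_pos: [0.5251, 0.0147, 0.1665]
tool_rot: [-2.841, 1.338, 0.003]
contact_force: [-5.2, 3.7, 8.2]
opening: 0.0073
grip_force: 77.9
F [-5.2  3.7  8.2] T [ 0.554  0.943 -0.047] q6 2.336 yaw -140.4 eff6 0.539
t: 14.87
tool_pos: [0.5253, 0.0149, 0.1663]
tool_rot: [-2.609, 1.747, 0.003]
contact_force: [-4.6, 3.6, 8.6]
opening: 0.0073
grip_force: 77.8
F [-4.6  3.6  8.6] T [ 0.692  0.832 -0.03 ] q6 2.636 yaw -157.6 eff6 0.539
```

```bash
python3 -m handwheel '[{"tx":0,"ty":0,"tz":0.09,"roll":0.1},{"tx":0,"ty":0,"tz":0.09,"roll":0.1},{"tx":0,"ty":0,"tz":0.09,"roll":0.1},{"tx":0,"ty":0,"tz":0,"roll":0}]'; python3 s.py
```

```text
t: 15.2
tool_pos: [0.5254, 0.0149, 0.1661]
tool_rot: [-2.319, 2.117, 0.003]
contact_force: [-5.0, 4.4, 8.4]
opening: 0.0072
grip_force: 77.9
F [-5.   4.4  8.4] T [ 0.624  0.841 -0.   ] q6 2.936 yaw -174.8 eff6 0.618
```

Joint-6 effort has risen from 0.54 to 0.62, so the foot seems to have just begun to bear. Joint 6 is near its limit, so I'll let go, rise, turn back half a turn and grip again.

```bash
python3 -m handwheel '[{"tx":0,"ty":0,"tz":0,"roll":0},{"tx":0,"ty":0,"tz":0,"roll":0},{"tx":0,"ty":0,"tz":-7,"roll":0},{"tx":0,"ty":0,"tz":-8,"roll":0},{"tx":0,"ty":0,"tz":-10,"roll":0},{"tx":0,"ty":0,"tz":-10,"roll":0},{"tx":0,"ty":0,"tz":0,"roll":-0.1},{"tx":0,"ty":0,"tz":0,"roll":-0.12},{"tx":0,"ty":0,"tz":0,"roll":-0.12},{"tx":0,"ty":0,"tz":0,"roll":-0.12},{"tx":0,"ty":0,"tz":0,"roll":-0.12},{"tx":0,"ty":0,"tz":0,"roll":-0.12}]' 20
python3 -m handwheel '[{"tx":0,"ty":0,"tz":0,"roll":-0.12},{"tx":0,"ty":0,"tz":0,"roll":-0.12},{"tx":0,"ty":0,"tz":0,"roll":-0.12},{"tx":0,"ty":0,"tz":0,"roll":-0.12},{"tx":0,"ty":0,"tz":0,"roll":-0.12},{"tx":0,"ty":0,"tz":0,"roll":-0.12},{"tx":0,"ty":0,"tz":0,"roll":-0.12},{"tx":0,"ty":0,"tz":0,"roll":-0.12},{"tx":0,"ty":0,"tz":0,"roll":-0.12},{"tx":0,"ty":0,"tz":0,"roll":-0.12},{"tx":0,"ty":0,"tz":0,"roll":-0.12},{"tx":0,"ty":0,"tz":0,"roll":-0.12}]'
python3 -m handwheel '[{"tx":0,"ty":0,"tz":0,"roll":-0.12},{"tx":0,"ty":0,"tz":0,"roll":-0.12},{"tx":0,"ty":0,"tz":0,"roll":-0.12},{"tx":0,"ty":0,"tz":0,"roll":-0.12},{"tx":0,"ty":0,"tz":0,"roll":-0.12},{"tx":0,"ty":0,"tz":0,"roll":-0.12},{"tx":0,"ty":0,"tz":0,"roll":-0.12},{"tx":0,"ty":0,"tz":0,"roll":-0.12},{"tx":0,"ty":0,"tz":0,"roll":0},{"tx":0,"ty":0,"tz":0,"roll":0}]'; python3 s.py
python3 -c "
from h import *
im,d,p=snap('wrist','w6');cv2.imwrite('pics/w6.png',cv2.resize(im[100:350,180:460,::-1],None,fx=2,fy=2))"
```

```text
t: 16.2
tool_pos: [0.5259, 0.0136, 0.2007]
tool_rot: [-2.91, 1.182, -0.002]
contact_force: [0.5, 0.6, -0.4]
opening: 0.0196
grip_force: 0.0
t: 17.2
tool_pos: [0.5259, 0.0136, 0.2007]
tool_rot: [2.967, 1.031, 0.002]
contact_force: [0.3, -0.4, 0.3]
opening: 0.02
grip_force: 0.0
t: 18.03
tool_pos: [0.5258, 0.0136, 0.2004]
tool_rot: [2.166, 2.274, 0.001]
contact_force: [-0.8, 0.6, 0.1]
opening: 0.0201
grip_force: 0.0
F [-0.8  0.6  0.1] T [-0.011  0.037  0.032] q6 -0.164 yaw 2.8 eff6 -0.113
```

View pics/w6.png

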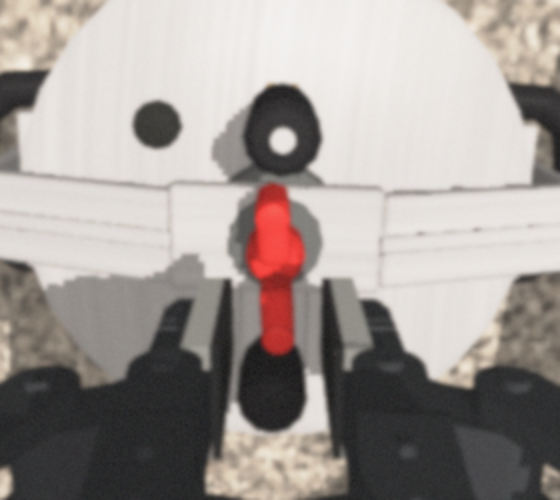

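The open fingers straddle the wing, which runs from (270,190) to (278,350) and is aligned with the pads. Down, grip and continue in small turns.

```bash
python3 -m handwheel '[{"tx":0,"ty":-0.5,"tz":8,"roll":0},{"tx":0,"ty":0,"tz":8,"roll":0},{"tx":0,"ty":0,"tz":8,"roll":0},{"tx":0,"ty":0,"tz":6,"roll":0},{"tx":0,"ty":0,"tz":4,"roll":0},{"tx":0,"ty":0,"tz":0,"roll":0}]'
python3 -m handwheel '[{"tx":0,"ty":0,"tz":0,"roll":0},{"tx":0,"ty":0,"tz":0,"roll":0},{"tx":0,"ty":0,"tz":0,"roll":0},{"tx":0,"ty":0,"tz":0,"roll":0}]' 0 60
python3 s.py
```

```text
t: 18.58
tool_pos: [0.524, 0.0138, 0.1635]
tool_rot: [-2.162, -2.276, 0.003]
contact_force: [-0.1, -0.5, -1.2]
opening: 0.0198
grip_force: 0.0
t: 18.92
tool_pos: [0.5254, 0.014, 0.1658]
tool_rot: [2.163, 2.278, 0.002]
contact_force: [2.3, 1.6, -0.6]
opening: 0.0074
grip_force: 88.9
F [ 2.3  1.6 -0.6] T [ 0.337 -0.271  0.057] q6 -0.168 yaw 3.0 eff6 0.038
```

Good grip on the plate (7.4 mm). Small turns now.

```bash
python3 -m handwheel '[{"tx":0,"ty":0,"tz":0.04,"roll":0.05},{"tx":0,"ty":0,"tz":0.04,"roll":0.05},{"tx":0,"ty":0,"tz":0,"roll":0}]'; python3 s.py
python3 -m handwheel '[{"tx":0,"ty":0,"tz":0.04,"roll":0.05},{"tx":0,"ty":0,"tz":0.04,"roll":0.05},{"tx":0,"ty":0,"tz":0,"roll":0}]'; python3 s.py
```

```text
t: 19.17
tool_pos: [0.5253, 0.0139, 0.1658]
tool_rot: [2.275, 2.167, 0.002]
contact_force: [1.5, 1.8, -0.4]
opening: 0.0075
grip_force: 89.0
F [ 1.5  1.8 -0.4] T [ 0.364 -0.245  0.113] q6 -0.067 yaw -2.8 eff6 0.43
t: 19.42
tool_pos: [0.5253, 0.014, 0.1657]
tool_rot: [2.379, 2.052, 0.002]
contact_force: [2.0, 2.0, 0.8]
opening: 0.0072
grip_force: 89.1
F [2.  2.  0.8] T [ 0.464 -0.208  0.145] q6 0.032 yaw -8.4 eff6 0.476
```

```bash
python3 -m handwheel '[{"tx":0,"ty":0,"tz":0.04,"roll":0.05},{"tx":0,"ty":0,"tz":0.04,"roll":0.05},{"tx":0,"ty":0,"tz":0,"roll":0}]'; python3 s.py
```

```text
t: 19.67
tool_pos: [0.5253, 0.014, 0.1657]
tool_rot: [2.478, 1.931, 0.002]
contact_force: [1.7, 2.8, 0.8]
opening: 0.007
grip_force: 89.3
F [1.7 2.8 0.8] T [ 0.545 -0.13   0.151] q6 0.131 yaw -14.1 eff6 0.523
```

```bash
cat > a.py <<'E'
from h import *
T=[];F=[];e=[]
for i in range(12):
    optics.get_image("side");o=ctrl.get_obs();T.append(o["wrist_torque"]);F.append(o["contact_force"]);e.append(o["effort"][5])
T=np.array(T);print("T",T.mean(0).round(3),"+-",(T.std(0)[2]/12**.5).round(3),"F",np.mean(F,0).round(2),"eff6",np.round([e[0],e[-1]],3),"q6",o["q"][5].round(4),"t",o["t"])
E
python3 a.py
python3 -m handwheel '[{"tx":0,"ty":0,"tz":0.04,"roll":0.05},{"tx":0,"ty":0,"tz":0.04,"roll":0.05},{"tx":0,"ty":0,"tz":0,"roll":0}]' | head -1; python3 a.py
```

```text
T [ 0.7   -0.152  0.186] +- 0.009 F [1.1  3.82 3.37] eff6 [0.28  0.181] q6 0.1321 t 20.2667
t: 20.52
T [ 0.874 -0.096  0.222] +- 0.005 F [0.92 4.55 5.25] eff6 [0.316 0.233] q6 0.232 t 21.1167
```

```bash
python3 -m handwheel '[{"tx":0,"ty":0,"tz":0,"roll":0.05},{"tx":0,"ty":0,"tz":0,"roll":0.05},{"tx":0,"ty":0,"tz":0,"roll":0}]' | head -1; python3 a.py
```

```text
t: 21.37
T [ 0.883 -0.091  0.282] +- 0.009 F [0.43 4.74 5.09] eff6 [0.36  0.278] q6 0.3319 t 21.9667
```

Torque is at about 0.28 N m, which is snug. The closing line is about 26° from the cooker's x axis, so there is room to let go. I'll measure the unloaded torque offset as a check.

```bash
python3 -m handwheel '[{"tx":0,"ty":0,"tz":0,"roll":0},{"tx":0,"ty":0,"tz":0,"roll":0},{"tx":0,"ty":0,"tz":0,"roll":0},{"tx":0,"ty":0,"tz":-6,"roll":0},{"tx":0,"ty":0,"tz":-10,"roll":0},{"tx":0,"ty":0,"tz":-15,"roll":0},{"tx":0,"ty":0,"tz":-20,"roll":0},{"tx":0,"ty":0,"tz":-25,"roll":0},{"tx":0,"ty":0,"tz":0,"roll":0}]' 20; python3 a.py
python3 -c "
from h import *
im,d,p=snap('wrist','w7');cv2.imwrite('pics/w7.png',im[:240,160:480,::-1])"
```

```text
t: 22.72
tool_pos: [0.5276, 0.0132, 0.2479]
tool_rot: [2.654, 1.669, 0.012]
contact_force: [0.8, 0.2, 2.0]
opening: 0.0203
grip_force: 0.0
T [ 0.003 -0.001 -0.004] +- 0.007 F [-0.17 -0.02 -0.03] eff6 [-0.  0.] q6 0.3323 t 23.3167
```

View pics/w7.png

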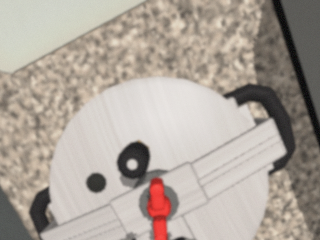

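The picture shows the wing (157,205) still in line with the pads, the bracket across the lid at its home place and nothing touching the robot. The free torque reading is 0, so the 0.28 N m was real. Handing in.

```bash
python3 -c "
from station import ctrl
print(ctrl.finish_job())"
```

```text
the job is handed in; nothing more can be done
None
```

The job is handed in at about 23 s: the bracket is pushed home against its stop and the wing screw is turned down to about 0.28 N m (roughly 33–40 N on the lid by calculation), with the gripper clear of everything; no verdict was returned.

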